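Pack the trimmed mushrooms into the tray of punnets

ROBOT

A 6-joint arm with a two-finger parallel gripper is mounted at the origin on the work surface. World frame = base frame: x ahead of the robot, y to its left, z up, the work surface at z = 0. Lengths are in m, angles in degrees, forces in N, time in s.
With the tool pointing down it reaches from about 0.425 to 0.95 m from the base axis. Payload 14.7 kg.
Tool frame: the origin (TCP) lies where the fingers leave the gripper's body, on its centre line; the fingertips stand ctrl.tips_ahead ahead of it and the grasp point (between the pads) lies 54 mm ahead of it (ctrl.tips_ahead is the distance from the TCP to the fingertips, in m); z points along the fingers, y is the line along which they close (so a half turn about z gives the same grasp; the last joint's range is limited). The gripper opens to 85 mm and grips with 20 to 120 N. Pads are 22 mm wide; open, the fingers measure 114 mm over their backs; the gripper's body (76 mm by 85 mm) begins 54 mm behind the grasp point. The pads swing forward as they close: fully open they stand 13 mm farther back than shut.
Start: joints at [-66.383, 27.513, 91.461, -0, 61.026, -2.67], TCP at [0.288, -0.583, 0.304] pointing down, gripper open.
Joint ranges: [-157.49, 157.49], [-46.99, 117.5], [13.45, 153.17], [-89.5, 269.5], [5.16, 153.95], [-167.48, 167.48]. Speed limits (degrees/s): [108.29, 108.29, 136.94, 172.46, 172.46, 172.46].

INTERFACE

Orientations are given as a 3x3 rotation matrix whose columns are the frame's x, y, z axes.
In Python, from station import get_state, cams, workorder, ctrl gives the robot as it stands.
- The arm moves only by the tool move_arm, never from a script. Its argument "targets" is a list of rows, each an object with "offset": the shift along the world's x, y, z in m, a list of three; "turn": the turn about the world's z in degrees; "claw": the gripper command: -1 is shut, 1 is fully open, values between are in proportion. A call has 1 to 10 rows; each row shifts and turns the commanded pose from where the row before left it; what a row does not reach is not made up. A row lasts 1/8 s, in which the tool goes at most 62.5 mm and 10.7 degrees, less where a joint would pass 70% of its speed; a pose out of reach is approached as far as the arm can. A call with a gripper value outside its range is refused whole. The fingers move at their own pace and stop on an object; "newtons" is the grip in N (left out, the last holds). Time passes only in rows, so rows that do not move let the fingers close. It gives the time, the measured TCP pose, the force, the opening and the grip force at its end, in the units of the state.
- get_state(): the state, without advancing time (a new reading comes with each control period).
- cams.snapshot(name): name is "scene" or "top" or "wrist"; returns (picture, depth): 480x640x3 uint8, red, green, blue; 480x640 float32, m along the optical axis (not along the pixel's ray), 0 where there is no reading.
- cams.camera_model(name): a dict with "K" (3x3 intrinsics, pixels), "rvec" (rotation vector, rad) and "tvec" (3), from world to camera coordinates, as OpenCV has them; the wrist camera has in their place "tool_from_camera" (4x4, takes a point from camera to tool coordinates, whose origin is the TCP and whose axes are the flange's). Camera axes: x right, y down, z forward; pixel columns grow to the right and rows downward; lengths in m; the calibration is good to about 2 mm. A picture is of the moment at which its call begins: read the wrist's pose just before it. camera_model takes no time and is no camera call.
- workorder.finish_job(): hands the job in; it is judged then, once.
The state is a dict: "time": time; "q": joint angles; "joint_velocities": joint speeds; "joint_torque": joint torques, N m; "position": TCP position; "orientation": TCP orientation; "wrist_force": force on the tool from outside, world axes, zero at the start; "moment": the same for the moment, N m; "width": finger opening in m; "finger_force": force on a finger pad.
Only numpy, scipy, OpenCV 4.12 (cv2) and the standard library are available. Lean on these libraries where they do the work, as an engineer would, in place of code of your own. Each camera call takes 0.05 s, during which the arm holds its last target. There are 200 camera calls.

TASK

Pack the three mushrooms whose stems are cut clean into the punnets in the white tray, each into the punnet of its own size: the smallest into the smallest, the middle one into the middle one, the largest into the largest. Set each down gently on the punnet's floor, near its middle, cap down and stem up, without dropping it. Leave the three mushrooms that still have a brown root clod on the stem where they are.

Things in the scene. Friction and masses are not known exactly. Their poses are not given: they have to be found in the camera images.
- trimmed_small: Cream flat mushroom lying cap down with its stem straight up, stem cut clean: round cap 50 mm across and 20 mm thick (narrower and flat underneath), from its centre a plain round cream stem 20 mm across that ends in a flat cut 56 mm above the cap's underside. Origin: centre of the underside of the cap; z up along the stem; round, so its yaw means nothing. Loose and light (15 to 115 g); grip it by the stem.
- trimmed_medium: Cream flat mushroom lying cap down with its stem straight up, stem cut clean: round cap 66 mm across and 20 mm thick (narrower and flat underneath), from its centre a plain round cream stem 22 mm across that ends in a flat cut 56 mm above the cap's underside. Origin: centre of the underside of the cap; z up along the stem; round, so its yaw means nothing. Loose and light (15 to 115 g); grip it by the stem.
- trimmed_large: Cream flat mushroom lying cap down with its stem straight up, stem cut clean: round cap 84 mm across and 20 mm thick (narrower and flat underneath), from its centre a plain round cream stem 26 mm across that ends in a flat cut 56 mm above the cap's underside. Origin: centre of the underside of the cap; z up along the stem; round, so its yaw means nothing. Loose and light (15 to 115 g); grip it by the stem.
- untrimmed_small: Look-alike: cream flat mushroom of the same shape, cap 50 mm across and 20 mm thick, stem 20 mm across straight up, but not yet trimmed: on the end of the stem sits a brown lumpy root clod about 36 mm across, from 56 to 76 mm above the cap's underside. Origin: centre of the underside of the cap, z up. Loose.
- untrimmed_medium: Look-alike: cream flat mushroom of the same shape, cap 66 mm across and 20 mm thick, stem 22 mm across straight up, but not yet trimmed: on the end of the stem sits a brown lumpy root clod about 36 mm across, from 56 to 76 mm above the cap's underside. Origin: centre of the underside of the cap, z up. Loose.
- untrimmed_large: Look-alike: cream flat mushroom of the same shape, cap 84 mm across and 20 mm thick, stem 26 mm across straight up, but not yet trimmed: on the end of the stem sits a brown lumpy root clod about 36 mm across, from 56 to 76 mm above the cap's underside. Origin: centre of the underside of the cap, z up. Loose.
- punnet_small: The smallest of three open square blue punnets standing in a row in the white tray (145 by 395 mm, its rim 16 mm above the table): 80 by 80 mm outside, 72 by 72 mm inside, walls 30 mm high and 4 mm thick, floor 4 mm thick. Origin: centre of its underside, 5 mm above the table; z up, x and y along its sides. Punnet and tray stand firm.
- punnet_medium: The middle-sized of three open square blue punnets standing in a row in the white tray (145 by 395 mm, its rim 16 mm above the table): 96 by 96 mm outside, 88 by 88 mm inside, walls 30 mm high and 4 mm thick, floor 4 mm thick. Origin: centre of its underside, 5 mm above the table; z up, x and y along its sides. Punnet and tray stand firm.
- punnet_large: The largest of three open square blue punnets standing in a row in the white tray (145 by 395 mm, its rim 16 mm above the table): 114 by 114 mm outside, 106 by 106 mm inside, walls 30 mm high and 4 mm thick, floor 4 mm thick. Origin: centre of its underside, 5 mm above the table; z up, x and y along its sides. Punnet and tray stand firm.
Things that resemble listed ones, but are neither listed nor needed, are in the scene too. Leave any green, orange or red look-alike of the trimmed_small alone.

How it is judged (in metres and radians):
At the end, for the whole second after the job is handed in: Each trimmed mushroom rests released on the floor of its own size of punnet, within 18 mm of its centre, its underside under 9 mm above the punnet's, stem up within 0.2 rad; each untrimmed one is upright, at rest, within 20 mm of where it started (horizontal distance between trimmed_small and punnet_small below 0.018 m and z of trimmed_small in the frame of punnet_small between 0 and 0.009 m and angle between each of trimmed_small, untrimmed_small, trimmed_medium, untrimmed_medium, trimmed_large, untrimmed_large's own z axis and vertical below 0.2 rad and linear speed of each of trimmed_small, untrimmed_small, trimmed_medium, untrimmed_medium, trimmed_large, untrimmed_large below 0.02 m/s and distance of each of untrimmed_small, untrimmed_medium, untrimmed_large from where it was at the start of the episode below 0.02 m and horizontal distance between trimmed_medium and punnet_medium below 0.018 m and z of trimmed_medium in the frame of punnet_medium between 0 and 0.009 m and horizontal distance between trimmed_large and punnet_large below 0.018 m and z of trimmed_large in the frame of punnet_large between 0 and 0.009 m); the robot touches nothing.
It fails at once if a trimmed mushroom is dropped or thrown (moves loose, untouched by the fingers, faster than 0.7 m/s: a drop of about 25 mm) ((linear speed of trimmed_small above 0.7 m/s and contact force between trimmed_small and the fingers below 0.01 N) or (linear speed of trimmed_medium above 0.7 m/s and contact force between trimmed_medium and the fingers below 0.01 N) or (linear speed of trimmed_large above 0.7 m/s and contact force between trimmed_large and the fingers below 0.01 N)).
It fails at once if an untrimmed mushroom is moved more than 20 mm (distance of any of untrimmed_small, untrimmed_medium, untrimmed_large from where it was at the start of the episode above 0.02 m).
It also fails if it takes over 80 s, if anything falls off the work surface, if the arm or the gripper's body presses on something with over 40 N, if the wrist force passes 120 N, or if a joint passes its speed limit or range.

## Working session

There is one attempt and no reset: what is moved stays moved. The work goes in short steps, Python scripts to look and compute and a tool call to move; the robot and the scene stay as the last step left them, time stands still between calls to the robot, and variables do not carry over. Pictures are saved under pics/ and viewed, at most 14 in all, crops included, and the job is handed in when it is done.

Besides the shell and the picture viewer there is one more tool, called in YAML: its name, and indented under it one key for each argument. move_arm: Moves the arm, as the interface text tells. Its arguments: {"type":"object","properties":{"targets":{"type":"array"},"newtons":{"type":"number"}},"required":["targets"]}

```bash
ls; mkdir -p pics; python3 - <<'E'
from station import get_state,cams,ctrl
import cv2,numpy as np
s=get_state();print({k:np.round(v,3).tolist() for k,v in s.items()},ctrl.tips_ahead)
for n in ["top","scene"]:
    p,d=cams.snapshot(n);cv2.imwrite(f"pics/{n}1.png",p[:,:,::-1]);np.savez(f"{n}1.npz",p=p,d=d);print(cams.camera_model(n))
E
```

```text
pics
{'time': 0.0, 'q': [-66.383, 27.55, 91.496, -0.001, 61.026, -2.671], 'joint_velocities': [0.03, -0.001, 0.016, 0.046, -0.058, -0.079], 'joint_torque': [-0.001, -95.064, -43.018, 0.0, 0.012, -0.0], 'position': [0.288, -0.582, 0.303], 'orientation': [[0.897, 0.443, -0.001], [0.443, -0.897, 0.001], [0.0, -0.001, -1.0]], 'wrist_force': [0.391, -0.246, 0.448], 'moment': [-0.017, 0.051, -0.045], 'finger_force': 0.0, 'width': 0.085} 0.0726
{'K': array([[491.36911271,   0.        , 319.59710037],
       [  0.        , 491.36911271, 230.91307941],
       [  0.        ,   0.        ,   1.        ]]), 'rvec': array([ 2.17076649, -2.1545407 ,  0.10579096]), 'tvec': array([-0.01397225,  0.50440419,  0.86421576])}
{'K': array([[466.66583898,   0.        , 321.98702202],
       [  0.        , 466.66583898, 243.75849276],
       [  0.        ,   0.        ,   1.        ]]), 'rvec': array([ 1.25436175,  2.12270051, -1.06757593]), 'tvec': array([ 0.24220483, -0.2141718 ,  1.20703698])}
```

View pics/top1.png

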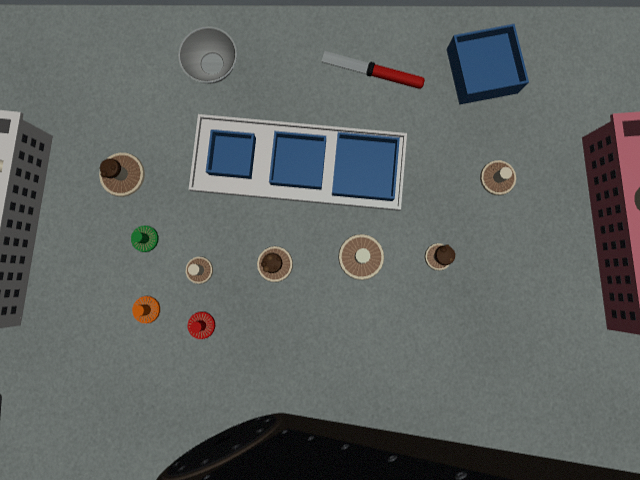

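View pics/scene1.png

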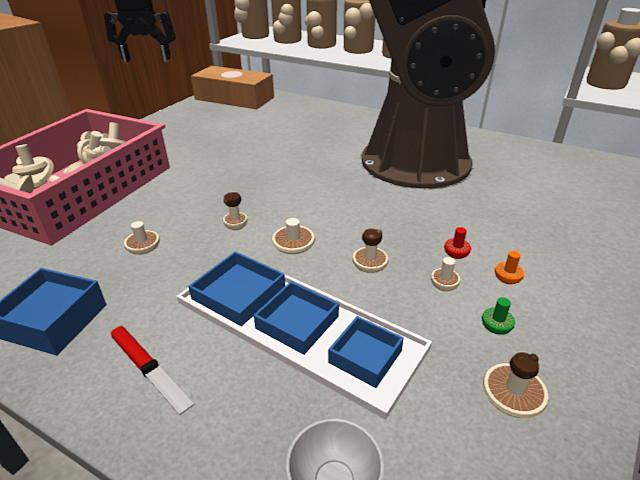

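Top view: the clean cut cream stems are at (199,270) small, (498,178) medium and (361,257) large. Mushrooms with clods are at (121,173), (274,263) and (440,256). Green, orange and red look-alikes are at (145,238), (146,309) and (201,325). The tray punnets are at (231,155) small, (298,161) medium and (366,167) large; the blue box at (487,65) is outside the tray, so I leave it out.

```bash
cat > h.py <<'E'
import numpy as np,cv2
from station import get_state,cams,ctrl
def world(n,d,pose=None):
    m=cams.camera_model(n);K=m["K"];v,u=np.indices(d.shape)
    c=np.stack([(u-K[0,2])/K[0,0]*d,(v-K[1,2])/K[1,1]*d,d],-1)
    if "rvec" in m:
        R=cv2.Rodrigues(m["rvec"])[0];return (c-m["tvec"].ravel())@R
    T=m["tool_from_camera"];c=c@T[:3,:3].T+T[:3,3]
    return c@np.array(pose["orientation"]).T+pose["position"]
E
python3 - <<'E'
from h import *
f=np.load("top1.npz");p,d=f["p"],f["d"];W=world("top",d)
ok=d>0;Z=W[...,2]
print("table z",np.median(Z[340:390,320:560]))
for n,(u,v),r in [("ts",(199,270),.025),("tm",(498,178),.033),("tl",(361,257),.042),("us",(440,256),.025),("um",(274,263),.033),("ul",(121,173),.042)]:
    m=np.zeros(d.shape,np.uint8);cv2.circle(m,(u,v),30,1,-1);m=(m>0)&ok
    t=W[m&(Z>.046)];c=W[m&(Z>.010)&(Z<.028)]
    e=cv2.minEnclosingCircle(c[:,:2].astype(np.float32))
    print(n,"top",t.mean(0).round(4),len(t),t[:,2].max().round(3),"cap",np.round(e[0],4),round(e[1],4))
hsv=cv2.cvtColor(p,cv2.COLOR_RGB2HSV)
for n,(u,v),r in [("ps",(231,155),30),("pm",(298,161),34),("pl",(366,167),37)]:
    m=np.zeros(d.shape,np.uint8);m[v-40:v+40,u-r:u+r]=1
    m=(m>0)&(hsv[...,1]>100)&ok
    t=W[m&(Z>.030)&(Z<.04)];fl=W[m&(Z<.013)]
    print(n,len(t),cv2.minAreaRect(t[:,:2].astype(np.float32)),"floor",fl.mean(0).round(4),cv2.minAreaRect(fl[:,:2].astype(np.float32)))
big=cv2.resize(p[140:290,180:520],None,fx=2.3,fy=2.3,interpolation=cv2.INTER_CUBIC);cv2.imwrite("pics/crop1.png",big[:,:,::-1])
E
```

```text
table z -0.0003082332046973566
ts top [0.4333 0.2085 0.0554] 113 0.061 cap [0.4335 0.2087] 0.0248
tm top [ 0.6074 -0.3375  0.0548] 142 0.06 cap [ 0.6083 -0.338 ] 0.0329
tl top [ 0.4596 -0.0853  0.0558] 174 0.061 cap [ 0.4601 -0.086 ] 0.0422
us top [ 0.4608 -0.2239  0.0728] 338 0.078 cap [ 0.4611 -0.2248] 0.0246
um top [0.445  0.0713 0.0734] 342 0.08 cap [0.4459 0.0718] 0.0329
ul top [0.6081 0.3569 0.0722] 364 0.079 cap [0.6096 0.3593] 0.0422
ps 397 ((0.6476262211799622, 0.15548475086688995), (0.07963372021913528, 0.07931671291589737), 85.03348541259766) floor [0.6513 0.1582 0.0093] ((0.646725594997406, 0.15567228198051453), (0.0789329931139946, 0.0772780030965805), 84.85352325439453)
pm 440 ((0.6365323662757874, 0.0314202681183815), (0.09539613127708435, 0.09529132395982742), 84.93632507324219) floor [0.6402 0.032  0.0093] ((0.6360845565795898, 0.0331905260682106), (0.08915135264396667, 0.09337848424911499), 84.92974853515625)
pl 512 ((0.6256299614906311, -0.09318791329860687), (0.11294037848711014, 0.11380451917648315), 84.9104232788086) floor [ 0.6287 -0.0935  0.0091] ((0.6247336268424988, -0.09413458406925201), (0.10912475734949112, 0.11145156621932983), 85.26734924316406)
```

View pics/crop1.png

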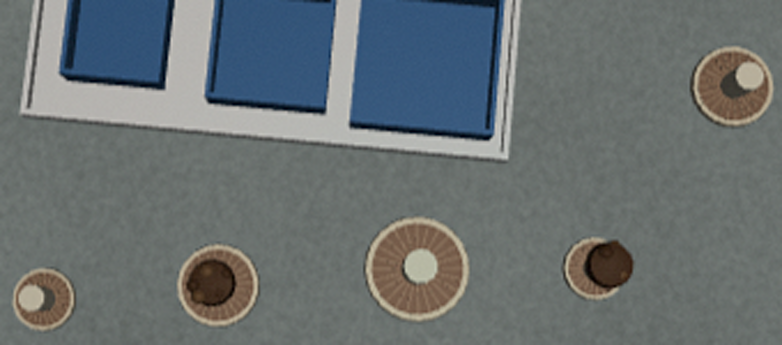

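Confirmed: the three stems with bare cream ends are the trimmed ones (medium at crop (749,76), large at (421,266), small at (31,298)). The other two in the crop have clods. I start with the medium.

move_arm:
  targets:
    - {"offset": [0.02, 0.015, -0.005], "turn": 0, "claw": 0.06}
    - {"offset": [0.04, 0.03, -0.01], "turn": 0, "claw": 0.06}
    - {"offset": [0.04, 0.03, -0.01], "turn": 0, "claw": 0.06}
    - {"offset": [0.04, 0.03, -0.01], "turn": 0, "claw": 0.06}
    - {"offset": [0.04, 0.03, -0.01], "turn": 0, "claw": 0.06}
    - {"offset": [0.04, 0.03, -0.01], "turn": 0, "claw": 0.06}
    - {"offset": [0.04, 0.03, -0.01], "turn": 0, "claw": 0.06}
    - {"offset": [0.04, 0.03, -0.01], "turn": 0, "claw": 0.06}
    - {"offset": [0.02, 0.019, -0.01], "turn": 0, "claw": 0.06}
    - {"offset": [0, 0, 0], "turn": 0, "claw": 0.06}
  newtons: 40

```text
time: 1.35
position: [0.6087, -0.3368, 0.2175]
orientation: [[0.895, 0.445, -0.002], [0.445, -0.895, 0.001], [-0.001, -0.002, -1.0]]
wrist_force: [-0.5, -0.1, 0.6]
width: 0.0454
finger_force: 0.0
```

```bash
python3 - <<'E'
from h import *
s=get_state();p,d=cams.snapshot("wrist");W=world("wrist",d,s)
print(np.round(s["position"],4),s["width"],ctrl.tips_ahead)
Z=W[...,2];m=(d>0)&(np.hypot(W[...,0]-.608,W[...,1]+.3378)<.045)
c=W[m&(Z>.008)&(Z<.03)];t=W[m&(Z>.046)&(Z<.065)]
print(len(c),len(t));print(cv2.minEnclosingCircle(c[:,:2].astype(np.float32)),t.mean(0),np.percentile(t,[2,98],axis=0))
T=cams.camera_model("wrist")["tool_from_camera"];print(T.round(3))
m=(d>0)&(d<.16);q=(W[m]-s["position"])@np.array(s["orientation"])
q=q[np.abs(q[:,2])<.1];print(np.percentile(q,[0.5,50,99.5],axis=0).round(4),len(q))
cv2.imwrite("pics/w1.png",p[:,:,::-1])
E
```

```text
[ 0.6087 -0.3368  0.2175] 0.04539069863677967 0.0726
4246 858
((0.6067909002304077, -0.338521808385849), 0.03279115632176399) [ 0.60773619 -0.33811023  0.05596054] [[ 0.59715059 -0.34822648  0.04733403]
 [ 0.61707427 -0.32844204  0.05800386]]
[[ 0.    -0.955 -0.296  0.075]
 [ 1.     0.     0.    -0.001]
 [-0.    -0.296  0.955 -0.071]
 [ 0.     0.     0.     1.   ]]
[[-0.0116 -0.0625 -0.0251]
 [ 0.011  -0.0009 -0.0033]
 [ 0.0197  0.0608  0.0631]] 60235
```

View pics/w1.png

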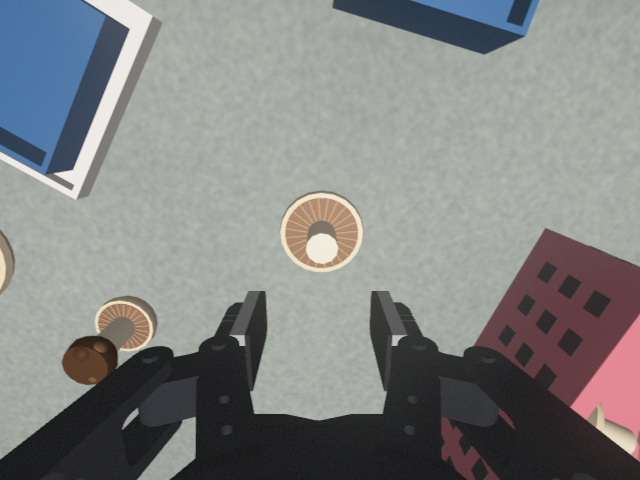

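The wrist view shows the medium mushroom's stem at (321,248), centred between the pads. I descend onto it.

move_arm:
  targets:
    - {"offset": [-0.001, -0.001, -0.02], "turn": 0, "claw": 0.06}
    - {"offset": [0, 0, -0.03], "turn": 0, "claw": 0.06}
    - {"offset": [0, 0, -0.03], "turn": 0, "claw": 0.06}
    - {"offset": [0, 0, -0.025], "turn": 0, "claw": 0.06}
    - {"offset": [0, 0, -0.012], "turn": 0, "claw": 0.06}
    - {"offset": [0, 0, 0], "turn": 0, "claw": 0.06}
    - {"offset": [0, 0, 0], "turn": 0, "claw": -1}
    - {"offset": [0, 0, 0], "turn": 0, "claw": -1}
    - {"offset": [0, 0, 0], "turn": 0, "claw": -1}
    - {"offset": [0, 0, 0], "turn": 0, "claw": -1}
  newtons: 30

```text
time: 2.65
position: [0.6074, -0.3401, 0.1029]
orientation: [[0.897, 0.443, 0.001], [0.443, -0.897, -0.001], [0.001, 0.001, -1.0]]
wrist_force: [-1.4, -0.5, 7.4]
width: 0.0208
finger_force: 30.5
```

move_arm:
  targets:
    - {"offset": [0, 0, 0.005], "turn": 0, "claw": -1}
    - {"offset": [0, 0, 0.02], "turn": 0, "claw": -1}
    - {"offset": [0, 0, 0.03], "turn": 0, "claw": -1}
    - {"offset": [0, 0, 0.02], "turn": 0, "claw": -1}
    - {"offset": [0, 0.015, 0], "turn": 0, "claw": -1}
    - {"offset": [0.004, 0.035, 0], "turn": 0, "claw": -1}
    - {"offset": [0.005, 0.045, 0], "turn": 0, "claw": -1}
    - {"offset": [0.005, 0.05, 0], "turn": 0, "claw": -1}
    - {"offset": [0.005, 0.05, 0], "turn": 0, "claw": -1}
    - {"offset": [0.005, 0.05, 0], "turn": 0, "claw": -1}

```text
time: 3.9
position: [0.63, -0.0922, 0.1761]
orientation: [[0.897, 0.443, -0.001], [0.443, -0.897, 0.0], [-0.001, -0.001, -1.0]]
wrist_force: [0.4, 0.5, -0.0]
width: 0.0208
finger_force: 29.7
```

move_arm:
  targets:
    - {"offset": [0.005, 0.05, 0], "turn": 0, "claw": -1}
    - {"offset": [0, 0.04, 0], "turn": 0, "claw": -1}
    - {"offset": [0, 0.025, 0], "turn": 0, "claw": -1}
    - {"offset": [0, 0.01, 0], "turn": 0, "claw": -1}
    - {"offset": [0, 0, 0], "turn": 0, "claw": -1}
    - {"offset": [0, 0, 0], "turn": 0, "claw": -1}

```text
time: 4.65
position: [0.6357, 0.0294, 0.1767]
orientation: [[0.897, 0.442, -0.0], [0.442, -0.897, -0.0], [-0.0, -0.0, -1.0]]
wrist_force: [0.5, 0.3, -0.8]
width: 0.021
finger_force: 29.7
```

```bash
python3 - <<'E'
from h import *
s=get_state();p,d=cams.snapshot("wrist");cv2.imwrite("pics/w2.png",p[:,:,::-1])
p,d2=cams.snapshot("scene");W=world("scene",d2)
m=(d2>0)&(np.hypot(W[...,0]-s["position"][0],W[...,1]-s["position"][1])<.05)&(W[...,2]>.05)&(W[...,2]<.1)
c=W[m];print(s["position"],s["width"],s["wrist_force"]);print(np.percentile(c,[1,50,99],axis=0).round(4))
E
```

```text
[0.63574224 0.02938291 0.17671455] 0.021048442303994674 [ 0.49692214  0.33095492 -0.80751264]
[[ 6.136e-01 -5.000e-04  8.250e-02]
 [ 6.506e-01  3.940e-02  9.420e-02]
 [ 6.689e-01  6.040e-02  9.860e-02]]
```

View pics/w2.png

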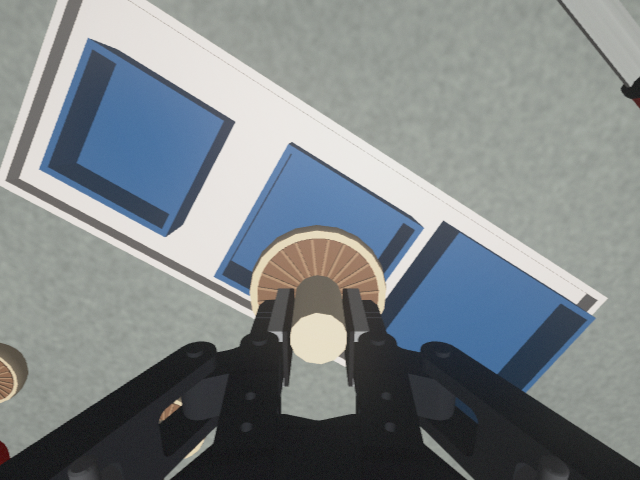

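The medium is held upright over its punnet, stem end at (319,338). I lower it.

move_arm:
  targets:
    - {"offset": [0.001, 0.002, -0.015], "turn": 0, "claw": -1}
    - {"offset": [0, 0, -0.02], "turn": 0, "claw": -1}
    - {"offset": [0, 0, -0.015], "turn": 0, "claw": -1}
    - {"offset": [0, 0, -0.008], "turn": 0, "claw": -1}
    - {"offset": [0, 0, -0.003], "turn": 0, "claw": -1}
    - {"offset": [0, 0, 0], "turn": 0, "claw": -1}
    - {"offset": [0, 0, 0], "turn": 0, "claw": -1}

```text
time: 5.62
position: [0.6372, 0.0323, 0.1164]
orientation: [[0.897, 0.443, 0.001], [0.443, -0.897, 0.0], [0.001, 0.0, -1.0]]
wrist_force: [-0.0, -0.3, 0.2]
width: 0.0209
finger_force: 29.7
```

move_arm:
  targets:
    - {"offset": [0, 0, -0.002], "turn": 0, "claw": -1}
    - {"offset": [0, 0, -0.001], "turn": 0, "claw": -1}
    - {"offset": [0, 0, 0], "turn": 0, "claw": -1}

```text
time: 6.0
position: [0.6368, 0.0323, 0.1129]
orientation: [[0.897, 0.443, -0.0], [0.443, -0.897, 0.0], [-0.0, -0.0, -1.0]]
wrist_force: [-0.1, -0.4, 0.1]
width: 0.0211
finger_force: 29.7
```

move_arm:
  targets:
    - {"offset": [0, 0, -0.001], "turn": 0, "claw": -1}
    - {"offset": [0, 0, -0.001], "turn": 0, "claw": -1}
    - {"offset": [0, 0, 0], "turn": 0, "claw": -1}

```text
time: 6.38
position: [0.637, 0.0323, 0.1119]
orientation: [[0.897, 0.443, 0.001], [0.443, -0.897, 0.0], [0.001, 0.0, -1.0]]
wrist_force: [-5.0, -0.0, 15.8]
width: 0.021
finger_force: 31.4
```

move_arm:
  targets:
    - {"offset": [0, 0, 0.001], "turn": 0, "claw": 0.06}
    - {"offset": [0, 0, 0], "turn": 0, "claw": 0.06}
    - {"offset": [0, 0, 0], "turn": 0, "claw": 0.06}
    - {"offset": [0, 0, 0], "turn": 0, "claw": 0.06}
    - {"offset": [0, 0, 0.02], "turn": 0, "claw": 0.06}
    - {"offset": [0, 0, 0.04], "turn": 0, "claw": 0.06}
    - {"offset": [0, 0, 0.04], "turn": 0, "claw": 0.06}
    - {"offset": [-0.04, -0.025, 0], "turn": 0, "claw": 0.06}
    - {"offset": [-0.05, -0.035, 0], "turn": 0, "claw": 0.06}
    - {"offset": [-0.05, -0.035, 0], "turn": 0, "claw": 0.06}

```text
time: 7.62
position: [0.4957, -0.0634, 0.2132]
orientation: [[0.896, 0.444, 0.002], [0.444, -0.896, -0.0], [0.001, 0.001, -1.0]]
wrist_force: [0.1, -1.1, -0.2]
width: 0.0451
finger_force: 0.0
```

move_arm:
  targets:
    - {"offset": [-0.03, -0.018, 0], "turn": 0, "claw": 0.06}
    - {"offset": [-0.008, -0.005, 0], "turn": 0, "claw": 0.06}
    - {"offset": [0, 0, 0], "turn": 0, "claw": 0.06}
    - {"offset": [0, 0, 0], "turn": 0, "claw": 0.06}

```text
time: 8.12
position: [0.4602, -0.0855, 0.2123]
orientation: [[0.896, 0.443, 0.001], [0.443, -0.896, -0.0], [0.001, 0.001, -1.0]]
wrist_force: [0.5, -0.8, -0.2]
width: 0.045
finger_force: 0.0
```

```bash
cat >> h.py <<'E'
def near(cam,x,y,base=0.,r=.055,tag=None):
    s=get_state();p,d=cams.snapshot(cam);W=world(cam,d,s);Z=W[...,2]-base
    m=(d>0)&(np.hypot(W[...,0]-x,W[...,1]-y)<r)
    t=W[m&(Z>.046)&(Z<.065)];print(np.round(s["position"],4),s["width"])
    print("stem mid",((np.percentile(t,3,axis=0)+np.percentile(t,97,axis=0))/2).round(4),"zmax",np.percentile(t[:,2],90).round(4),len(t))
    if tag: cv2.imwrite(f"pics/{tag}.png",p[:,:,::-1])
E
python3 - <<'E'
from h import *
near("wrist",.46,-.0856,tag="w3");near("top",.6365,.0314,base=.009,tag="top2")
E
```

```text
[ 0.4602 -0.0855  0.2123] 0.04499632718756354
stem mid [ 0.4588 -0.085   0.0536] zmax 0.0575 1229
[ 0.46   -0.0854  0.2121] 0.045297947074135245
stem mid [0.6375 0.0331 0.063 ] zmax 0.0669 128
```

View pics/w3.png

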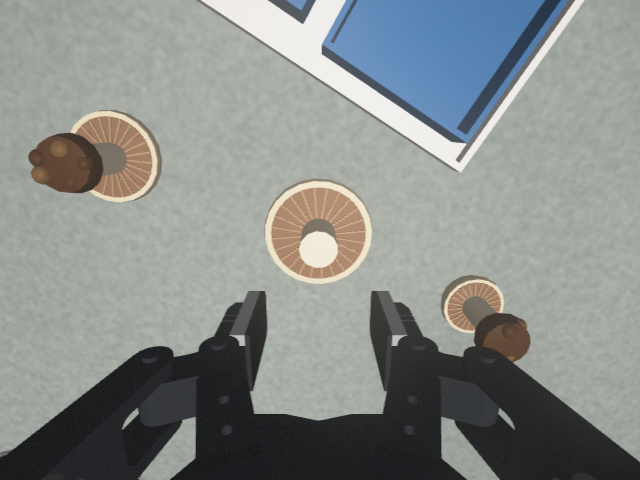

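The large stem end is at (318,250), between the pads, with clods well clear at (66,163) and (502,338). The medium stands centred in its punnet.

move_arm:
  targets:
    - {"offset": [-0.001, 0, -0.02], "turn": 0, "claw": 0.06}
    - {"offset": [0, 0, -0.03], "turn": 0, "claw": 0.06}
    - {"offset": [0, 0, -0.03], "turn": 0, "claw": 0.06}
    - {"offset": [0, 0, -0.02], "turn": 0, "claw": 0.06}
    - {"offset": [0, 0, -0.01], "turn": 0, "claw": 0.06}
    - {"offset": [0, 0, 0], "turn": 0, "claw": 0.06}
    - {"offset": [0, 0, 0], "turn": 0, "claw": -1}
    - {"offset": [0, 0, 0], "turn": 0, "claw": -1}
    - {"offset": [0, 0, 0], "turn": 0, "claw": -1}
    - {"offset": [0, 0, 0], "turn": 0, "claw": -1}

```text
time: 9.48
position: [0.4584, -0.0859, 0.1025]
orientation: [[0.897, 0.443, 0.001], [0.443, -0.897, -0.0], [0.001, 0.001, -1.0]]
wrist_force: [0.4, 1.7, 7.9]
width: 0.0253
finger_force: 30.3
```

move_arm:
  targets:
    - {"offset": [0, 0, 0.005], "turn": 0, "claw": -1}
    - {"offset": [0, 0, 0.02], "turn": 0, "claw": -1}
    - {"offset": [0, 0, 0.03], "turn": 0, "claw": -1}
    - {"offset": [0.01, 0, 0.015], "turn": 0, "claw": -1}
    - {"offset": [0.03, -0.002, 0], "turn": 0, "claw": -1}
    - {"offset": [0.045, -0.002, 0], "turn": 0, "claw": -1}
    - {"offset": [0.045, -0.002, 0], "turn": 0, "claw": -1}
    - {"offset": [0.027, -0.001, 0], "turn": 0, "claw": -1}
    - {"offset": [0.01, 0, 0], "turn": 0, "claw": -1}
    - {"offset": [0, 0, 0], "turn": 0, "claw": -1}

```text
time: 10.72
position: [0.6244, -0.0927, 0.1718]
orientation: [[0.897, 0.443, -0.001], [0.443, -0.897, 0.0], [-0.001, -0.0, -1.0]]
wrist_force: [0.1, 0.9, -1.2]
width: 0.0251
finger_force: 29.7
```

move_arm:
  targets:
    - {"offset": [0, 0, -0.015], "turn": 0, "claw": -1}
    - {"offset": [0, 0, -0.02], "turn": 0, "claw": -1}
    - {"offset": [0, 0, -0.015], "turn": 0, "claw": -1}
    - {"offset": [0, 0, -0.005], "turn": 0, "claw": -1}
    - {"offset": [0, 0, 0], "turn": 0, "claw": -1}
    - {"offset": [0, 0, 0], "turn": 0, "claw": -1}

```text
time: 11.48
position: [0.6252, -0.0928, 0.1173]
orientation: [[0.897, 0.443, 0.001], [0.443, -0.897, -0.0], [0.001, 0.0, -1.0]]
wrist_force: [0.6, 0.4, 0.0]
width: 0.0246
finger_force: 29.7
```

Contact is expected at a TCP height of about 0.1115.

move_arm:
  targets:
    - {"offset": [0, 0, -0.002], "turn": 0, "claw": -1}
    - {"offset": [0, 0, -0.001], "turn": 0, "claw": -1}
    - {"offset": [0, 0, -0.001], "turn": 0, "claw": -1}
    - {"offset": [0, 0, 0], "turn": 0, "claw": -1}

```text
time: 11.98
position: [0.6248, -0.0928, 0.1128]
orientation: [[0.897, 0.443, -0.0], [0.443, -0.897, -0.0], [-0.0, -0.0, -1.0]]
wrist_force: [0.5, -0.6, -1.4]
width: 0.0248
finger_force: 29.7
```

move_arm:
  targets:
    - {"offset": [0, 0, -0.001], "turn": 0, "claw": -1}
    - {"offset": [0, 0, -0.001], "turn": 0, "claw": -1}
    - {"offset": [0, 0, 0], "turn": 0, "claw": -1}

```text
time: 12.35
position: [0.6249, -0.0929, 0.1115]
orientation: [[0.897, 0.443, 0.0], [0.443, -0.897, -0.0], [0.0, 0.0, -1.0]]
wrist_force: [-2.6, -0.1, 10.3]
width: 0.025
finger_force: 30.8
```

move_arm:
  targets:
    - {"offset": [0, 0, 0.001], "turn": 0, "claw": 0.06}
    - {"offset": [0, 0, 0], "turn": 0, "claw": 0.06}
    - {"offset": [0, 0, 0], "turn": 0, "claw": 0.06}
    - {"offset": [0, 0, 0], "turn": 0, "claw": 0.06}
    - {"offset": [0, 0, 0.02], "turn": 0, "claw": 0.06}
    - {"offset": [0, 0, 0.04], "turn": 0, "claw": 0.06}
    - {"offset": [0, 0, 0.04], "turn": 0, "claw": 0.06}
    - {"offset": [-0.015, 0.025, 0], "turn": 0, "claw": 0.06}
    - {"offset": [-0.03, 0.045, 0], "turn": 0, "claw": 0.06}
    - {"offset": [-0.03, 0.047, 0], "turn": 0, "claw": 0.06}

```text
time: 13.6
position: [0.5492, 0.0251, 0.2133]
orientation: [[0.897, 0.442, 0.002], [0.442, -0.897, 0.0], [0.001, 0.001, -1.0]]
wrist_force: [0.1, 0.2, -0.3]
width: 0.0456
finger_force: 0.0
```

move_arm:
  targets:
    - {"offset": [-0.03, 0.047, 0], "turn": 0, "claw": 0.06}
    - {"offset": [-0.03, 0.047, 0], "turn": 0, "claw": 0.06}
    - {"offset": [-0.03, 0.047, 0], "turn": 0, "claw": 0.06}
    - {"offset": [-0.02, 0.032, 0], "turn": 0, "claw": 0.06}
    - {"offset": [-0.007, 0.011, 0], "turn": 0, "claw": 0.06}
    - {"offset": [0, 0, 0], "turn": 0, "claw": 0.06}
    - {"offset": [0, 0, 0], "turn": 0, "claw": 0.06}

```text
time: 14.48
position: [0.4336, 0.2076, 0.2122]
orientation: [[0.897, 0.442, 0.001], [0.442, -0.897, 0.0], [0.001, 0.0, -1.0]]
wrist_force: [0.5, -0.3, -0.5]
width: 0.0452
finger_force: 0.0
```

```bash
python3 - <<'E'
from h import *
near("wrist",.4334,.2086,r=.03,tag="w4");near("top",.6256,-.0932,base=.009)
E
```

```text
[0.4336 0.2076 0.2122] 0.045185753111713994
stem mid [0.4323 0.2102 0.053 ] zmax 0.0575 762
[0.4336 0.2074 0.2121] 0.04520235446865107
stem mid [ 0.6256 -0.0919  0.0625] zmax 0.0667 181
```

View pics/w4.png

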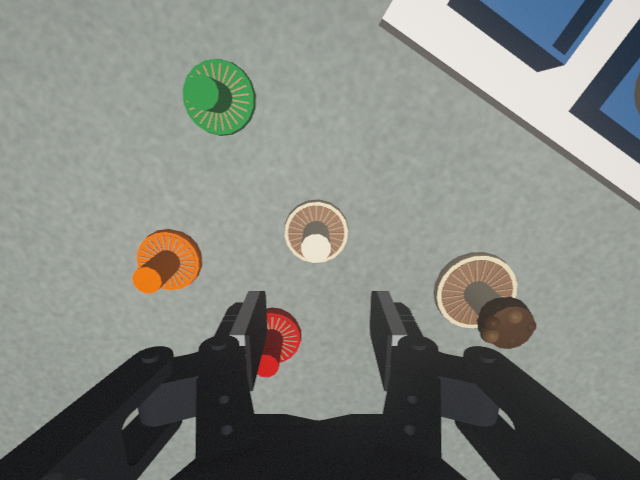

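The large is well placed. The small stem end is at (316,248); the red, orange and green ones are clear of the fingers.

move_arm:
  targets:
    - {"offset": [-0.0005, 0.002, -0.02], "turn": 0, "claw": 0.06}
    - {"offset": [0, 0, -0.03], "turn": 0, "claw": 0.06}
    - {"offset": [0, 0, -0.03], "turn": 0, "claw": 0.06}
    - {"offset": [0, 0, -0.02], "turn": 0, "claw": 0.06}
    - {"offset": [0, 0, -0.009], "turn": 0, "claw": 0.06}
    - {"offset": [0, 0, 0], "turn": 0, "claw": 0.06}
    - {"offset": [0, 0, 0], "turn": 0, "claw": -1}
    - {"offset": [0, 0, 0], "turn": 0, "claw": -1}
    - {"offset": [0, 0, 0], "turn": 0, "claw": -1}
    - {"offset": [0, 0, 0], "turn": 0, "claw": -1}

```text
time: 15.82
position: [0.4328, 0.2104, 0.1035]
orientation: [[0.897, 0.443, 0.001], [0.443, -0.897, 0.0], [0.001, 0.0, -1.0]]
wrist_force: [1.0, -1.8, 8.1]
width: 0.019
finger_force: 31.2
```

move_arm:
  targets:
    - {"offset": [0, 0, 0.005], "turn": 0, "claw": -1}
    - {"offset": [0, 0, 0.02], "turn": 0, "claw": -1}
    - {"offset": [0, 0, 0.03], "turn": 0, "claw": -1}
    - {"offset": [0.015, -0.004, 0.015], "turn": 0, "claw": -1}
    - {"offset": [0.04, -0.01, 0], "turn": 0, "claw": -1}
    - {"offset": [0.05, -0.013, 0], "turn": 0, "claw": -1}
    - {"offset": [0.05, -0.013, 0], "turn": 0, "claw": -1}
    - {"offset": [0.04, -0.01, 0], "turn": 0, "claw": -1}
    - {"offset": [0.015, -0.004, 0], "turn": 0, "claw": -1}
    - {"offset": [0.005, -0.001, 0], "turn": 0, "claw": -1}

```text
time: 17.08
position: [0.6473, 0.1551, 0.1728]
orientation: [[0.897, 0.443, -0.001], [0.443, -0.897, -0.0], [-0.001, -0.0, -1.0]]
wrist_force: [-0.4, 0.2, -0.6]
width: 0.0188
finger_force: 30.7
```

move_arm:
  targets:
    - {"offset": [0, 0, 0], "turn": 0, "claw": -1}
    - {"offset": [0, 0, -0.015], "turn": 0, "claw": -1}
    - {"offset": [0, 0, -0.02], "turn": 0, "claw": -1}
    - {"offset": [0, 0, -0.015], "turn": 0, "claw": -1}
    - {"offset": [0, 0, -0.006], "turn": 0, "claw": -1}
    - {"offset": [0, 0, 0], "turn": 0, "claw": -1}
    - {"offset": [0, 0, 0], "turn": 0, "claw": -1}

```text
time: 17.95
position: [0.6477, 0.1553, 0.1173]
orientation: [[0.897, 0.443, 0.001], [0.443, -0.897, 0.0], [0.001, 0.0, -1.0]]
wrist_force: [0.1, 0.4, -0.6]
width: 0.0189
finger_force: 30.7
```

move_arm:
  targets:
    - {"offset": [0, 0, -0.002], "turn": 0, "claw": -1}
    - {"offset": [0, 0, -0.001], "turn": 0, "claw": -1}
    - {"offset": [0, 0, -0.001], "turn": 0, "claw": -1}
    - {"offset": [0, 0, 0], "turn": 0, "claw": -1}

```text
time: 18.45
position: [0.6474, 0.1552, 0.1129]
orientation: [[0.897, 0.443, -0.0], [0.443, -0.897, -0.0], [-0.0, -0.0, -1.0]]
wrist_force: [0.1, -0.0, -0.8]
width: 0.0186
finger_force: 30.7
```

move_arm:
  targets:
    - {"offset": [0, 0, -0.001], "turn": 0, "claw": -1}
    - {"offset": [0, 0, 0], "turn": 0, "claw": -1}

```text
time: 18.7
position: [0.6476, 0.1552, 0.1125]
orientation: [[0.897, 0.443, 0.001], [0.443, -0.897, 0.0], [0.001, 0.0, -1.0]]
wrist_force: [-2.1, -2.1, 9.2]
width: 0.0191
finger_force: 31.4
```

Touching the floor; release and rise clear.

move_arm:
  targets:
    - {"offset": [0, 0, 0], "turn": 0, "claw": 0.06}
    - {"offset": [0, 0, 0], "turn": 0, "claw": 0.06}
    - {"offset": [0, 0, 0], "turn": 0, "claw": 0.06}
    - {"offset": [0, 0, 0], "turn": 0, "claw": 0.06}
    - {"offset": [0, 0, 0.02], "turn": 0, "claw": 0.06}
    - {"offset": [0, 0, 0.04], "turn": 0, "claw": 0.06}
    - {"offset": [0, 0, 0.05], "turn": 0, "claw": 0.06}
    - {"offset": [-0.05, 0.05, 0.03], "turn": 0, "claw": 0.06}
    - {"offset": [-0.04, 0.05, 0.02], "turn": 0, "claw": 0.06}
    - {"offset": [-0.03, 0.04, 0], "turn": 0, "claw": 0.06}

```text
time: 19.95
position: [0.5387, 0.2841, 0.2683]
orientation: [[0.897, 0.443, 0.004], [0.443, -0.897, 0.002], [0.004, -0.0, -1.0]]
wrist_force: [1.1, 0.5, 0.1]
width: 0.0452
finger_force: 0.0
```

move_arm:
  targets:
    - {"offset": [-0.02, 0.03, 0], "turn": 0, "claw": 0.06}
    - {"offset": [0, 0, 0], "turn": 0, "claw": 0.06}
    - {"offset": [0, 0, 0], "turn": 0, "claw": 0.06}

```text
time: 20.32
position: [0.5198, 0.3124, 0.2659]
orientation: [[0.896, 0.443, 0.001], [0.443, -0.896, 0.0], [0.001, 0.0, -1.0]]
wrist_force: [0.6, -0.5, -0.6]
width: 0.0453
finger_force: 0.0
```

```bash
python3 - <<'E'
from h import *
p,d=cams.snapshot("scene");cv2.imwrite("pics/scene2.png",p[:,:,::-1])
near("top",.6476,.1555,base=.009,r=.04,tag="top3")
E
```

```text
[0.52   0.312  0.2656] 0.045210705496224496
stem mid [0.6473 0.1545 0.0622] zmax 0.0673 111
```

View pics/scene2.png

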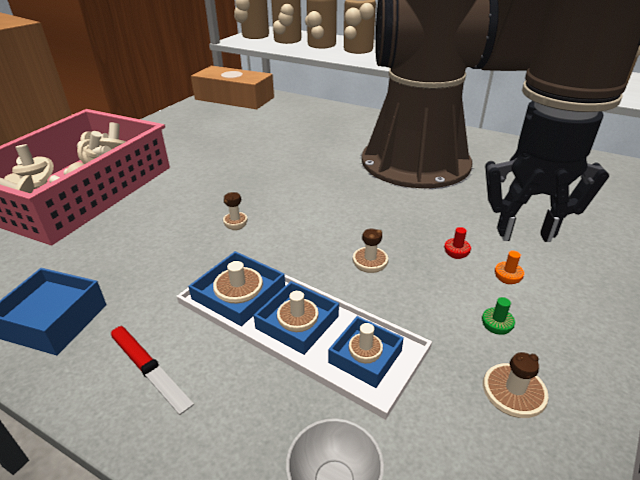

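View pics/top3.png

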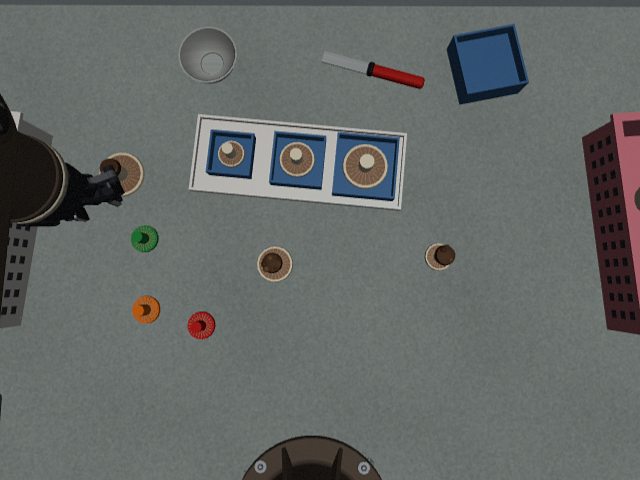

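All three trimmed mushrooms stand in their own punnets: small at top-view (231,153), medium (296,159), large (365,166). The clod mushrooms at (121,173), (274,263) and (440,256) have not moved, and the arm is clear.

```bash
python3 -c "
from station import workorder;print(workorder.finish_job())"
```

```text
the job is handed in; nothing more can be done
None
```

The three trimmed mushrooms are in their matching punnets, cap down and near the middle, the three untrimmed ones were left where they stood, and the job is handed in (no verdict was returned).

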